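Crank a worm-driven rotary stage on by one division

TASK

Advance the rotary sample stage by one division: turn its small crank anticlockwise (seen from above), several turns, until the lug on the turntable has come up against the sprung stop and you feel the stop clearly pushing back through the crank, but stop well before its spring is pushed fully in. Then let go of the crank and swing the clamp lever fully home to lock the stage. Work the turntable only through the crank, and leave the vials and the dropper bottle standing where they are.

Things in the scene. Friction and masses are not known exactly. Their poses are not given: they have to be found in the camera images.
- stage: grey fixed base of the rotary stage: round flange 210 mm across, 16 mm high. Origin on the turntable axis, on the worktop; z up. In its frame the crank axis is at (0, -150 mm) and the clamp pivot at (-20, +130 mm). The sprung stop, a steel block 58 mm high with a round-nosed plunger, is bolted on the flange robot-side, 87 mm from the axis, further round than the lug; where exactly is not measured.
- turntable: aluminium disc 150 mm across, top at z = 62 mm, graduated every 10 degrees, carrying a closed petri dish (90 mm across, top at z = 78 mm). Its dark steel lug stands out from the rim on the robot's side, 10 mm wide, outer end 100 mm from the axis. Origin on its axis at worktop height; its x axis points away from the lug.
- table_angle (a joint): angle of the turntable (rad), positive anticlockwise from above; it turns 1/40 of what the crank turns. At 0 the lug points 0.6 rad clockwise of the stage's -x axis (to the robot's left), at 0.6 along -x, straight at the robot. It starts between 0 and 0.075; the lug meets the stop's plunger somewhere between 0.40 and 0.50.
- crank (a joint): angle of the crank (rad), positive anticlockwise from above (the way to turn), counting on over whole turns. At 0 the crank arm points to +x of the stage; it starts between 0 and 3 and needs about 2.2 to 3.5 turns. Where to stop cannot be found by counting, only by feel.
- crank_axis (a point): point on the crank's upright axis, z = 93 mm, level with the top of the flat crank arm. Drag at the moving handle: steady, about 10 N (0.4 N m). With the lug on the plunger it climbs: 3 N over the first radian of crank, then 4 N per radian, until after 2.4 rad the plunger is fully in (9.5 N above running). Right is 3 to 7 N above running. The crank stays where it is left, so feel it while turning.
- handle_mid (a point): middle of the crank's upright black handle, a round sleeve 18 mm in diameter, z = 95 to 135 mm (this point at z = 117 mm), that spins freely on its pin, so it can be held firmly at one gripper yaw through whole turns. It runs on a circle of 40 mm radius about the crank axis. The housing below reaches z = 76 mm.
- clamp (a joint): angle of the clamp lever (rad), positive anticlockwise from above; 0 = open, lever pointing to +y of the stage; 1.35 = fully home against its end stop, lever pointing nearly to -x of the stage (toward the robot). Starts between 0 and 0.35; stiff: about 2 N at the knob, stays where it is left.
- clamp_knob (a point): point in the upright round black knob at the end of the clamp lever, 16 mm in diameter, z = 52 to 92 mm (this point at z = 80 mm), 60 mm from the lever's upright pivot axis. The flat lever arm (12 mm wide, top at z = 60 mm) runs from the pivot to the knob.
- vial_a: loose glass vial with screw cap, 21 mm in diameter, 48 mm high, upright; bystander. Origin at the centre of its underside.
- vial_b: loose glass vial like vial_a; bystander. Origin at the centre of its underside.
- dropper: loose brown dropper bottle, 36 mm in diameter, 106 mm high, upright; bystander. Origin at the centre of its underside.

How it is judged:
By the outcome, as a careful person would: the job done as asked, in the order asked, and still so for the second after the job is handed in, with the robot touching nothing.
It also fails if it takes over 72 s, if anything falls off the work surface, if the arm or the gripper's body presses on something with over 40 N, if the wrist force passes 120 N, or if a joint passes its speed limit or range.

ROBOT

A 6-joint arm with a two-finger parallel gripper is mounted at the origin on the work surface; the furniture and walls round the work are solid. World frame = base frame: x ahead of the robot, y to its left, z up, the work surface at z = 0. Lengths are in m, angles in rad, forces in N, time in s.
With the tool pointing down it reaches from about 0.35 to 0.775 m from the base axis. Payload 7.3 kg.
Tool frame: the origin (TCP) lies at the centre of the arm's flange, where the gripper is bolted on; the fingertips stand ahead of it and the grasp point (between the pads) lies 159 mm ahead of it (manip.tips_ahead is the z of the fingertips in the tool frame, in m); z points along the fingers, y is the line along which they close (so a half turn about z gives the same grasp; the last joint's range is limited). The gripper opens to 92 mm and grips with 3 to 60 N. Pads are 19 mm wide; open, the fingers measure 130 mm over their backs; the gripper's body (75 mm by 190 mm) begins 47 mm behind the grasp point.
Start: joints at [1.152, 0.342, 1.524, -0, 1.275, -0.146], TCP at [0.141, 0.506, 0.405] pointing down, gripper open.
Joint ranges: [-2.53, 2.53], [-0.77, 2.02], [0.04, 2.7], [-1, 4.14], [0.28, 2.66], [-3.11, 3.11]. Speed limits (rad/s): [2.57, 2.57, 3.14, 3.14, 3.14, 3.14].

INTERFACE

Orientations are given as a 3x3 rotation matrix whose columns are the frame's x, y, z axes.
In Python, from plant import manip, snapshot, ticket gives the robot as it stands. The module is installed in compiled form; this text tells all that it offers.
- The arm moves only by the tool carry_out, never from a script. Its argument "targets" is text: rows parted by semicolons, each of 5 numbers parted by spaces: the opening in per cent of the stroke, from 0 (shut) to 100 (fully open), then the shift along the tool's x, y, z in m, then the turn about the tool's z in rad. A call has 1 to 5 rows; each row shifts and turns the commanded pose from where the row before left it, along the tool's axes as they then stand; what a row does not reach is not made up. A row lasts 1/8 s, in which the tool goes at most 62.5 mm and 10.7 degrees, less where a joint would pass 70% of its speed; a pose out of reach is approached as far as the arm can. A call with a gripper value outside its range is refused whole. The fingers move at their own pace and stop on an object; the grip force is fixed at half the most. Time passes only in rows, so rows that do not move let the fingers close. It gives the time, the measured TCP pose, the force, the opening and the grip force at its end, in the units of the state.
- manip.get_obs(): the state, without advancing time (a new reading comes with each control period).
- snapshot(name): name is "scene" or "top" or "wrist"; returns a dict with "pixels" (400x640x3 uint8, red, green, blue), "z_map" (400x640 float32, m along the optical axis (not along the pixel's ray), 0 where there is no reading), "camera_matrix" (3x3 intrinsics, pixels), "R" (3x3) and "t" (3): a world point X has camera coordinates R X + t. Camera axes: x right, y down, z forward; pixel columns grow to the right and rows downward; lengths in m; the calibration is good to about 2 mm. A picture is of the moment at which its call begins.
- ticket.finish_job(): hands the job in; it is judged then, once.
The state is a dict: "time": time; "qpos": joint angles; "dq": joint speeds; "effort": joint torques, N m; "eef_pos": TCP position; "orientation": TCP orientation; "ft_force": force on the tool from outside, world axes, zero at the start; "wrist_torque": the same for the moment, N m; "width": finger opening in m; "grip_force": force on a finger pad.
Only numpy, scipy, OpenCV 4.12 (cv2) and the standard library are available. Lean on these libraries where they do the work, as an engineer would, in place of code of your own. Each camera call takes 0.05 s, during which the arm holds its last target. There are 200 camera calls.

## Working session

There is one attempt and no reset: what is moved stays moved. The work goes in short steps, Python scripts to look and compute and a tool call to move; the robot and the scene stay as the last step left them, time stands still between calls to the robot, and variables do not carry over. Pictures are saved under pics/ and viewed, at most 10 in all, crops included, and the job is handed in when it is done.

Besides the shell and the picture viewer there is one more tool, called in YAML: its name, and indented under it one key for each argument. carry_out: Moves the arm, as the interface text tells. Its arguments: {"type":"object","properties":{"targets":{"type":"string"}},"required":["targets"]}

```bash
mkdir -p pics; ls; cat > h.py <<'E'
import numpy as np, cv2
from plant import manip, snapshot, ticket
def snap(name,fn=None):
    s=snapshot(name)
    if fn: cv2.imwrite('pics/'+fn, s['pixels'][:,:,::-1])
    return s
def ray(s,u,v,z):
    K,R,t=s['camera_matrix'],s['R'],s['t']
    d=R.T@np.linalg.solve(K,[u,v,1.]); c=-R.T@t
    return c+d*(z-c[2])/d[2]
def pts(s):
    K,R,t=s['camera_matrix'],s['R'],s['t']
    v,u=np.mgrid[:400,:640]; Z=s['z_map']
    P=np.stack([u,v,np.ones_like(u)],-1)@np.linalg.inv(K).T*Z[...,None]
    W=(P-t)@R; W[Z==0]=np.nan
    return W
E
python3 - <<'E'
from h import *
a=snap('top');b=snap('scene')
for n,s in (('top',a),('scene',b)):
    cv2.imwrite(f'pics/{n}0.png',s['pixels'][:,:,::-1]); np.savez(n+'0.npz',**s); print(n,s['R'],s['t'],s['camera_matrix'])
o=manip.get_obs(); print(o, manip.tips_ahead)
E
```

```text
pics
top [[ 0.01038125 -0.99992416 -0.00662551]
 [-0.98895669 -0.0092873  -0.14791349]
 [ 0.14784074  0.00808787 -0.98897811]] [-0.02489792  0.54544649  0.85186002] [[372.50106859   0.         325.22802032]
 [  0.         372.50106859 195.21298138]
 [  0.           0.           1.        ]]
scene [[ 0.73277728 -0.68045282 -0.00462785]
 [-0.51049636 -0.54522955 -0.6649197 ]
 [ 0.44992324  0.48960055 -0.74690052]] [-0.40897294  0.33281531  0.71440946] [[377.03039309   0.         319.91481732]
 [  0.         377.03039309 198.24126908]
 [  0.           0.           1.        ]]
{'time': 0.1, 'qpos': array([ 1.15203837e+00,  3.42642078e-01,  1.52487737e+00, -4.10215147e-05,
        1.27543128e+00, -1.45986349e-01]), 'dq': array([-0.00190681, -0.00124608,  0.00019653, -0.00185868,  0.00031752,
       -0.00031041]), 'effort': array([ 6.09530689e-04, -4.32011354e+01, -2.44689882e+01,  7.18527683e-02,
        5.27181511e-02, -7.04833201e-05]), 'eef_pos': array([0.14136588, 0.50549055, 0.4041354 ]), 'orientation': array([[-9.63031103e-01,  2.69389732e-01, -5.16374218e-04],
       [ 2.69390180e-01,  9.63030296e-01, -1.25668749e-03],
       [ 1.58745312e-04, -1.34933528e-03, -9.99999077e-01]]), 'ft_force': array([-0.8349765 , -0.23180607,  0.19676953]), 'wrist_torque': array([-0.01091845,  0.03928225,  0.02293471]), 'grip_force': 0.0, 'width': 0.09177686970340967} 0.178
```

View pics/top0.png

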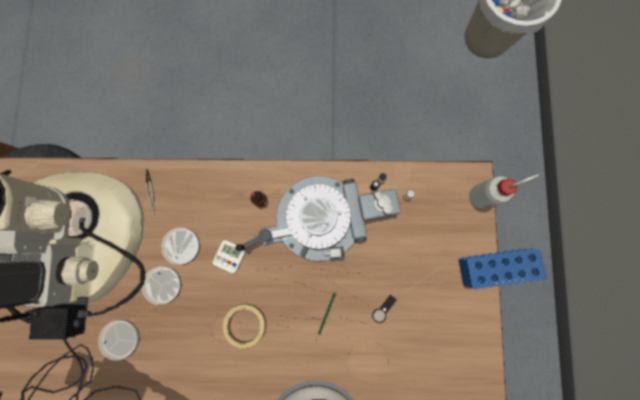

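View pics/scene0.png

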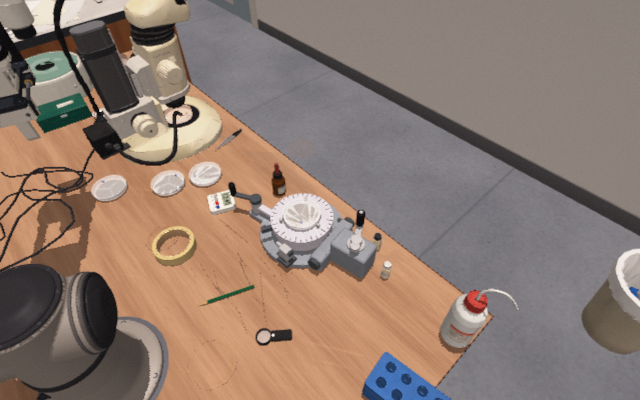

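Top view: stage centre is near (318,215), crank handle (377,183), clamp knob (242,248), dropper (259,199) and a vial (409,195). In the scene view the handle is at (361,217), and the vials are at (386,270) and about (377,240).

```bash
cat > m.py <<'E'
from h import *
a=dict(np.load('top0.npz'));b=dict(np.load('scene0.npz'))
for n,s in (('top',a),('scene',b)):
    W=pts(s); hsv=cv2.cvtColor(s['pixels'],cv2.COLOR_RGB2HSV)
    for nm,m in (('dark',(hsv[...,2]<50)&(W[...,2]>.045)&(W[...,2]<.15)),):
        m=m&(W[...,0]>.35)&(W[...,0]<.85)&(abs(W[...,1])<.45)
        k,l,st,c=cv2.connectedComponentsWithStats(m.astype(np.uint8))
        for i in range(1,k):
            if st[i,4]>7:
                P=W[l==i]; print(n,c[i].round(),st[i,4],np.median(P,0).round(3),P.min(0).round(3),P.max(0).round(3))
    # disc top plane
    m=(abs(W[...,2]-.062)<.004)&(W[...,0]>.4)
    ys,xs=np.nonzero(m); 
    k,l,st,c=cv2.connectedComponentsWithStats(m.astype(np.uint8)); i=1+np.argmax(st[1:,4]); P=W[l==i]
    print(n,'disc',st[i],P.min(0).round(3),P.max(0).round(3),P.mean(0).round(3))
    m=(abs(W[...,2]-.016)<.005)&(W[...,0]>.4);k,l,st,c=cv2.connectedComponentsWithStats(m.astype(np.uint8)); i=1+np.argmax(st[1:,4]); P=W[l==i]
    print(n,'flange',st[i],P.min(0).round(3),P.max(0).round(3))
t=a['pixels'][150:280,220:430,::-1]; u=b['pixels'][160:300,210:410,::-1]
t=cv2.resize(t,None,fx=3.6,fy=3.6,interpolation=3);cv2.imwrite('pics/topc.png',t)
u=cv2.resize(u,None,fx=4,fy=4,interpolation=3);cv2.imwrite('pics/scenec.png',u)
E
python3 m.py
```

```text
top [373. 188.] 12 [ 0.551 -0.123  0.125] [ 0.548 -0.127  0.117] [ 0.555 -0.12   0.134]
top [258. 198.] 41 [0.533 0.135 0.072] [0.526 0.13  0.06 ] [0.545 0.147 0.076]
top [240. 247.] 20 [0.42  0.167 0.09 ] [0.416 0.164 0.075] [0.423 0.174 0.093]
top [134. 261.] 85 [0.391 0.408 0.076] [0.351 0.389 0.065] [0.411 0.439 0.087]
top disc [ 286  185   65   72 1987] [ 0.402 -0.078  0.058] [0.567 0.071 0.066] [ 0.491 -0.004  0.061]
top flange [266 176  79  55 895] [ 0.463 -0.066  0.011] [0.598 0.125 0.021]
scene [173. 149.] 100 [0.389 0.406 0.071] [0.351 0.387 0.06 ] [0.423 0.449 0.089]
scene [277. 176.] 46 [0.534 0.134 0.067] [0.526 0.129 0.053] [0.546 0.146 0.074]
scene [232. 189.] 63 [0.419 0.167 0.078] [0.413 0.164 0.055] [0.426 0.174 0.091]
scene [257. 202.] 11 [0.446 0.107 0.054] [0.438 0.104 0.052] [0.456 0.112 0.058]
scene [360. 218.] 90 [ 0.552 -0.134  0.121] [ 0.548 -0.138  0.099] [ 0.564 -0.122  0.135]
scene disc [ 270  194   63   49 1301] [ 0.42  -0.078  0.058] [0.568 0.072 0.066] [ 0.487 -0.013  0.06 ]
scene flange [487   2 153  53 411] [ 2.024 -0.264  0.011] [2.053 0.414 0.021]
```

View pics/topc.png

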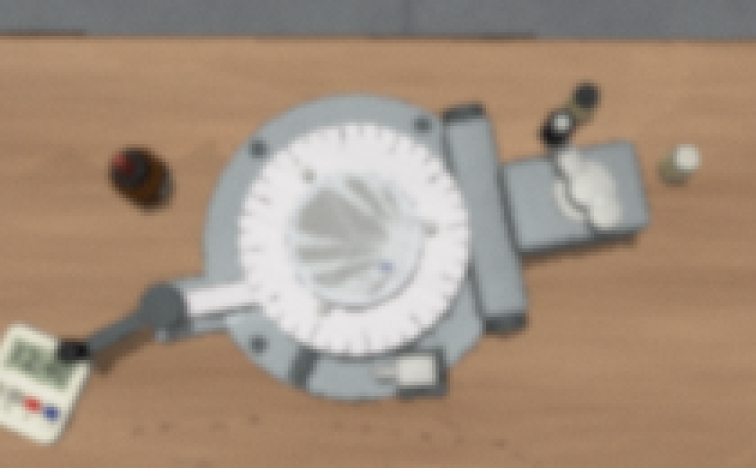

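View pics/scenec.png

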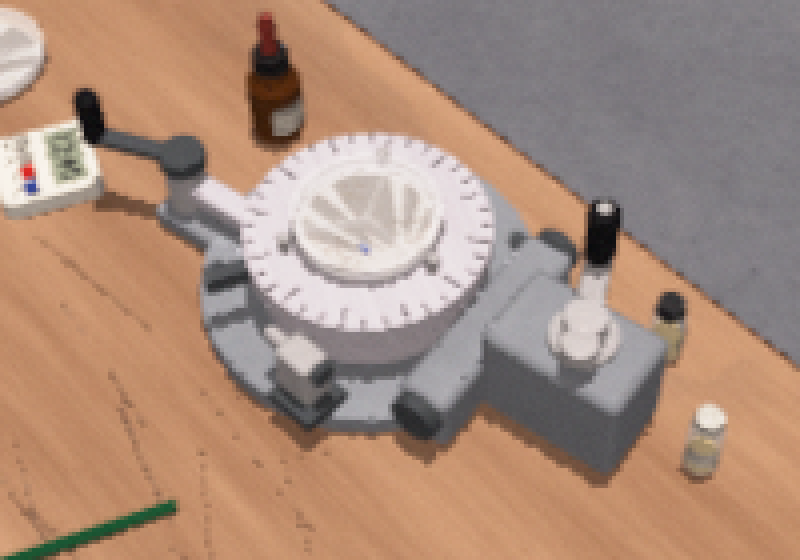

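```bash
cat > m2.py <<'E'
from h import *
a=dict(np.load('top0.npz'));b=dict(np.load('scene0.npz'))
for z in (.062,.065): print('pivot',z,ray(a,265.8,234.2,z).round(4),ray(b,255.75,198.75,z).round(4))
print('hub',ray(a,382,204.2,.098).round(4),ray(b,355.5,241,.098).round(4))
print('handle top',ray(a,220+560/3.6,150+120/3.6,.135).round(4),ray(b,210+604/4,160+205/4,.135).round(4))
print('handle mid',ray(b,210+601.5/4,160+232/4,.117).round(4))
print('knob top',ray(a,220+70/3.6,150+350/3.6,.092).round(4),ray(b,210+88/4,160+95/4,.092).round(4))
for s in (a,b):
    W=pts(s); P=W[(W[...,2]>.060)&(W[...,2]<.066)&(W[...,0]>.4)&(W[...,0]<.6)&(abs(W[...,1])<.08)][:,:2]
    h=cv2.convexHull(P.astype(np.float32)); print('disc',cv2.minEnclosingCircle(h), cv2.fitEllipse(h))
    P=W[(abs(W[...,2]-.076)<.003)&(W[...,1]<-.09)&(W[...,1]>-.22)&(W[...,0]>.4)&(W[...,0]<.65)]
    print('housing',cv2.minAreaRect(P[:,:2].astype(np.float32)))
E
python3 m2.py
```

```text
pivot 0.062 [0.4504 0.1163 0.062 ] [0.4483 0.1127 0.062 ]
pivot 0.065 [0.4502 0.1158 0.065 ] [0.447  0.1103 0.065 ]
hub [ 0.518  -0.1467  0.098 ] [ 0.5153 -0.1572  0.098 ]
handle top [ 0.5583 -0.1281  0.135 ] [ 0.559  -0.1284  0.135 ]
handle mid [ 0.5561 -0.1311  0.117 ]
knob top [0.4198 0.1687 0.092 ] [0.4223 0.1676 0.092 ]
disc ((0.4811045229434967, -0.008218669332563877), 0.08821982145309448) ((0.4795405864715576, -0.0053210752084851265), (0.15090836584568024, 0.18172818422317505), 96.71488189697266)
housing ((0.521384060382843, -0.13998836278915405), (0.036442048847675323, 0.06021840125322342), 10.37630558013916)
disc ((0.49336889386177063, -0.004774661269038916), 0.07393098622560501) ((0.4932420551776886, -0.00488604512065649), (0.14551179111003876, 0.1472545862197876), 70.7282485961914)
housing ((0.5215869545936584, -0.15335357189178467), (0.0313384011387825, 0.03711463510990143), 47.73283004760742)
```

carry_out:
  targets: "100 0 0 0 -0.136; 100 0 0 0 -0.136"

```text
time: 0.35
eef_pos: [0.1414, 0.5055, 0.4043]
orientation: [[-1.0, -0.004, -0.0], [-0.004, 1.0, -0.001], [0.0, -0.001, -1.0]]
ft_force: [0.1, 0.3, 0.1]
width: 0.0916
grip_force: 0.0
```

carry_out:
  targets: "100 -0.025 -0.056 0 0; 100 -0.025 -0.056 0 0; 100 -0.025 -0.056 0 0; 100 -0.025 -0.056 0 0; 100 -0.035 -0.045 0 0"

```text
time: 0.98
eef_pos: [0.2761, 0.2346, 0.4047]
orientation: [[-1.0, 0.0, 0.0], [0.0, 1.0, 0.0], [-0.0, 0.0, -1.0]]
ft_force: [1.1, 0.4, 0.4]
width: 0.092
grip_force: 0.0
```

carry_out:
  targets: "100 -0.035 -0.045 0 0; 100 -0.035 -0.045 0 0; 100 -0.035 -0.045 0 0; 100 -0.035 -0.045 0 0; 100 0 0 0 0"

```text
time: 1.6
eef_pos: [0.4177, 0.0537, 0.4042]
orientation: [[-1.0, 0.006, -0.0], [0.006, 1.0, -0.0], [0.0, -0.0, -1.0]]
ft_force: [0.0, 0.4, 0.2]
width: 0.0917
grip_force: 0.0
```

carry_out:
  targets: "100 -0.035 -0.046 0 0; 100 -0.035 -0.046 0 0; 100 -0.035 -0.046 0 0; 100 -0.034 -0.045 0 0; 100 0 0 0 0"

```text
time: 2.22
eef_pos: [0.556, -0.1284, 0.4033]
orientation: [[-1.0, 0.003, -0.001], [0.003, 1.0, 0.0], [0.001, 0.0, -1.0]]
ft_force: [-0.3, -0.1, -0.5]
width: 0.0915
grip_force: 0.0
```

```bash
python3 - <<'E'
from h import *
s=snap('wrist','w1.png'); np.savez('w1.npz',**s); W=pts(s)
hsv=cv2.cvtColor(s['pixels'],cv2.COLOR_RGB2HSV)
c=-s['R'].T@s['t'];print('cam',c.round(3))
m=(hsv[...,2]<60)&(W[...,2]>.098)&(W[...,2]<.14)
k,l,st,ce=cv2.connectedComponentsWithStats(m.astype(np.uint8))
for i in range(1,k):
    if st[i,4]>30:
        P=W[l==i]; T=P[P[:,2]>.131]; print(ce[i],st[i,4],P.min(0).round(4),P.max(0).round(4),T.shape, (T.min(0)+T.max(0))/2 if len(T) else '')
P=W[(abs(W[...,2]-.076)<.003)&(W[...,1]<-.09)&(W[...,0]>.4)&(W[...,0]<.65)]
if len(P)>50: print('housing',cv2.minAreaRect(P[:,:2].astype(np.float32)))
P=W[(W[...,2]>.09)&(W[...,2]<.102)&(hsv[...,2]>80)&(W[...,1]<-.09)]
if len(P)>5: print('arm',len(P),P.min(0).round(4),P.max(0).round(4))
E
```

```text
cam [ 0.475 -0.129  0.384]
[321.77844311 201.13173653] 334 [ 0.5495 -0.1345  0.0992] [ 0.5649 -0.1191  0.1375] (198, 3) [ 0.55721039 -0.12679348  0.1342748 ]
housing ((0.5434373617172241, -0.2708386778831482), (0.05931000038981438, 0.2835945785045624), 3.6796352863311768)
arm 1951 [ 0.4995 -0.4117  0.09  ] [ 0.5825 -0.1175  0.102 ]
```

View pics/w1.png

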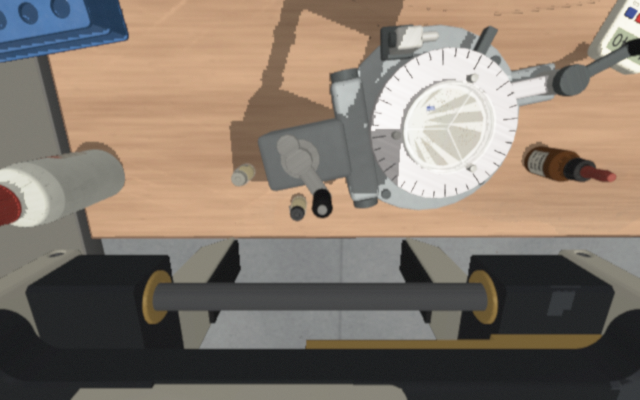

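The handle top is at (321,210), directly ahead of the fingers, and the hub is near (296,156). The vials sit at (243,175) and (297,208).

```bash
python3 - <<'E'
from h import *
s=dict(np.load('w1.npz')); W=pts(s)
print(ray(s,295,154,.093),ray(s,299,158,.093))
P=W[(abs(W[...,2]-.076)<.004)&(W[...,1]<-.09)&(W[...,1]>-.21)&(W[...,0]>.4)&(W[...,0]<.65)]
print('housing',cv2.minAreaRect(P[:,:2].astype(np.float32)))
h=W[(W[...,2]>.060)&(W[...,2]<.066)&(abs(W[...,1])<.08)&(W[...,0]<.6)][:,:2]
print(cv2.minEnclosingCircle(cv2.convexHull(h.astype(np.float32))))
hv=cv2.cvtColor(s['pixels'],cv2.COLOR_RGB2HSV)
for z in (.088,.093,.098):
    m=(abs(W[...,2]-z)<.003)&(abs(W[...,1]+.15)<.06)&(hv[...,2]>70); q=W[m]; print(z,len(q),q.min(0).round(4),q.max(0).round(4))
E
```

```text
[ 0.51736217 -0.15203969  0.093     ] [ 0.52117981 -0.14833325  0.093     ]
housing ((0.5239672064781189, -0.14432819187641144), (0.04796464368700981, 0.07941360026597977), 12.075257301330566)
((0.482438862323761, -0.008698850870132446), 0.09004074335098267)
0.088 46 [ 0.4992 -0.1596  0.0852] [ 0.5598 -0.1175  0.091 ]
0.093 1250 [ 0.4995 -0.1696  0.09  ] [ 0.5605 -0.1175  0.096 ]
0.098 302 [ 0.5003 -0.1686  0.095 ] [ 0.556  -0.1188  0.0998]
```

carry_out:
  targets: "50 -0.002 0.001 0.06 0; 50 0 0 0.05 0; 50 0 0 0.014 0; 50 0 0 0 0"

```text
time: 2.78
eef_pos: [0.5569, -0.1247, 0.2813]
orientation: [[-1.0, -0.0, -0.0], [-0.0, 1.0, 0.0], [0.0, 0.0, -1.0]]
ft_force: [0.3, -0.3, 1.4]
width: 0.0564
grip_force: 0.0
```

carry_out:
  targets: "30 0 -0.002 0.002 0; 0 0 0 0 0; 0 0 0 0 0; 0 0 0 0 0; 0 0 0 0 0"

```text
time: 3.4
eef_pos: [0.557, -0.1271, 0.2793]
orientation: [[-1.0, 0.001, 0.001], [0.001, 1.0, 0.001], [-0.001, 0.001, -1.0]]
ft_force: [-0.1, 6.0, 4.8]
width: 0.0176
grip_force: 30.0
```

```bash
python3 - <<'E'
from h import *
o=manip.get_obs();print(o['eef_pos'],o['ft_force'],o['wrist_torque'],o['width'],o['grip_force'])
c=np.array([.5215,-.149]); p=o['eef_pos'][:2]-c; print(np.hypot(*p),np.degrees(np.arctan2(p[1],p[0])))
E
```

```text
[ 0.55703681 -0.1270527   0.27926699] [-0.1215384   5.97952342  4.76342344] [ 0.90720701  0.06651827 -0.02610767] 0.017578034505247458 30.001136362552643
0.041767797440600524 31.699212398488893
```

```bash
cat > c.py <<'E'
import sys,numpy as np
a0,st,n=map(float,sys.argv[1:4]); r=.040
for k in range(int(n)):
    a,b=np.radians([a0+k*st,a0+(k+1)*st]); d=r*np.array([np.cos(b)-np.cos(a),np.sin(b)-np.sin(a)])
    print(f"0 {-d[0]:.4f} {d[1]:.4f} 0 0;",end=' ')
    if k%5==4: print(a0+(k+1)*st)
E
python3 c.py 32 20 5
```

```text
0 0.0093 0.0103 0 0; 0 0.0123 0.0065 0 0; 0 0.0138 0.0019 0 0; 0 0.0136 -0.0029 0 0; 0 0.0118 -0.0074 0 0; 132.0
```

carry_out:
  targets: "0 0.0093 0.0103 0 0; 0 0.0123 0.0065 0 0; 0 0.0138 0.0019 0 0; 0 0.0136 -0.0029 0 0; 0 0.0118 -0.0074 0 0"

```text
time: 4.03
eef_pos: [0.4968, -0.1181, 0.2793]
orientation: [[-1.0, 0.001, 0.004], [0.001, 1.0, 0.002], [-0.004, 0.002, -1.0]]
ft_force: [9.1, 6.1, -0.7]
width: 0.0168
grip_force: 30.0
```

```bash
cat > st.py <<'E'
from h import *
import sys
c=np.array([.5215,-.149]) if len(sys.argv)<3 else np.array(list(map(float,sys.argv[1:3])))
o=manip.get_obs(); p=o['eef_pos'][:2]-c; u=p/np.hypot(*p); t=np.array([-u[1],u[0]]); f=o['ft_force'][:2]
print(o['eef_pos'].round(4),'r %.4f ang %.1f Frad %.1f Ftan %.1f Fz %.1f'%(np.hypot(*p),np.degrees(np.arctan2(p[1],p[0])),f@u,f@t,o['ft_force'][2]),o['wrist_torque'].round(2),o['dq'].round(2))
E
python3 st.py; python3 c.py 132 22 15; python3 c.py 132 30 15
```

```text
[ 0.4968 -0.1181  0.2793] r 0.0396 ang 128.7 Frad -0.9 Ftan -10.9 Fz -0.7 [ 1.   -1.42  0.04] [-0.18 -0.12  0.21 -0.01 -0.11 -0.18]
0 0.0092 -0.0122 0 0; 0 0.0040 -0.0147 0 0; 0 -0.0019 -0.0152 0 0; 0 -0.0074 -0.0134 0 0; 0 -0.0119 -0.0096 0 0; 242.0
0 -0.0146 -0.0045 0 0; 0 -0.0152 0.0013 0 0; 0 -0.0136 0.0069 0 0; 0 -0.0100 0.0115 0 0; 0 -0.0050 0.0144 0 0; 352.0
0 0.0008 0.0152 0 0; 0 0.0065 0.0138 0 0; 0 0.0112 0.0104 0 0; 0 0.0143 0.0055 0 0; 0 0.0153 -0.0003 0 0; 462.0
0 0.0113 -0.0174 0 0; 0 0.0011 -0.0207 0 0; 0 -0.0094 -0.0184 0 0; 0 -0.0174 -0.0113 0 0; 0 -0.0207 -0.0011 0 0; 282.0
0 -0.0184 0.0094 0 0; 0 -0.0113 0.0174 0 0; 0 -0.0011 0.0207 0 0; 0 0.0094 0.0184 0 0; 0 0.0174 0.0113 0 0; 432.0
0 0.0207 0.0011 0 0; 0 0.0184 -0.0094 0 0; 0 0.0113 -0.0174 0 0; 0 0.0011 -0.0207 0 0; 0 -0.0094 -0.0184 0 0; 582.0
```

carry_out:
  targets: "0 0.0113 -0.0174 0 0; 0 0.0011 -0.0207 0 0; 0 -0.0094 -0.0184 0 0; 0 -0.0174 -0.0113 0 0; 0 -0.0207 -0.0011 0 0"

```text
time: 4.65
eef_pos: [0.53, -0.1885, 0.279]
orientation: [[-1.0, 0.001, -0.005], [0.001, 1.0, 0.001], [0.005, 0.001, -1.0]]
ft_force: [-10.5, 6.1, 10.9]
width: 0.0174
grip_force: 30.0
```

```bash
python3 st.py
```

```text
[ 0.53   -0.1885  0.279 ] r 0.0404 ang -77.9 Frad -8.2 Ftan -9.0 Fz 10.9 [ 1.38  1.84 -0.05] [ 0.14  0.25 -0.45  0.03  0.24  0.13]
```

carry_out:
  targets: "0 -0.0184 0.0104 0 0; 0 -0.0113 0.0174 0 0; 0 -0.0011 0.0207 0 0; 0 0.0094 0.0184 0 0; 0 0.0174 0.0113 0 0"

```text
time: 5.28
eef_pos: [0.537, -0.1105, 0.2794]
orientation: [[-1.0, 0.001, 0.008], [0.001, 1.0, -0.003], [-0.008, -0.003, -1.0]]
ft_force: [6.1, -11.1, -4.7]
width: 0.0173
grip_force: 30.0
```

```bash
python3 st.py
```

```text
[ 0.537  -0.1105  0.2794] r 0.0415 ang 68.1 Frad -8.1 Ftan -9.8 Fz -4.7 [-1.78 -0.94 -0.08] [ 0.05 -0.25  0.47 -0.05 -0.2   0.06]
```

carry_out:
  targets: "0 0.0207 0.0011 0 0; 0 0.0184 -0.0094 0 0; 0 0.0113 -0.0174 0 0; 0 0.0011 -0.0207 0 0; 0 -0.0094 -0.0184 0 0"

```text
time: 5.9
eef_pos: [0.4921, -0.1738, 0.2791]
orientation: [[-1.0, 0.001, -0.003], [0.001, 1.0, 0.004], [0.003, 0.004, -1.0]]
ft_force: [2.2, 14.3, 5.2]
width: 0.0173
grip_force: 30.0
```

```bash
python3 st.py;  python3 c.py 582 30 5;python3 c.py 732 12 30
```

```text
[ 0.4921 -0.1738  0.2791] r 0.0385 ang -139.9 Frad -10.9 Ftan -9.5 Fz 5.2 [ 2.57 -0.5   0.07] [-0.17  0.19 -0.35  0.04  0.13 -0.18]
0 -0.0174 -0.0113 0 0; 0 -0.0207 -0.0011 0 0; 0 -0.0184 0.0094 0 0; 0 -0.0113 0.0174 0 0; 0 -0.0011 0.0207 0 0; 732.0
0 0.0026 0.0080 0 0; 0 0.0042 0.0072 0 0; 0 0.0056 0.0062 0 0; 0 0.0068 0.0049 0 0; 0 0.0076 0.0034 0 0; 792.0
0 0.0082 0.0017 0 0; 0 0.0084 -0.0000 0 0; 0 0.0082 -0.0017 0 0; 0 0.0076 -0.0034 0 0; 0 0.0068 -0.0049 0 0; 852.0
0 0.0056 -0.0062 0 0; 0 0.0042 -0.0072 0 0; 0 0.0026 -0.0080 0 0; 0 0.0009 -0.0083 0 0; 0 -0.0009 -0.0083 0 0; 912.0
0 -0.0026 -0.0080 0 0; 0 -0.0042 -0.0072 0 0; 0 -0.0056 -0.0062 0 0; 0 -0.0068 -0.0049 0 0; 0 -0.0076 -0.0034 0 0; 972.0
0 -0.0082 -0.0017 0 0; 0 -0.0084 -0.0000 0 0; 0 -0.0082 0.0017 0 0; 0 -0.0076 0.0034 0 0; 0 -0.0068 0.0049 0 0; 1032.0
0 -0.0056 0.0062 0 0; 0 -0.0042 0.0072 0 0; 0 -0.0026 0.0080 0 0; 0 -0.0009 0.0083 0 0; 0 0.0009 0.0083 0 0; 1092.0
```

carry_out:
  targets: "0 -0.0184 -0.0103 0 0; 0 -0.0204 -0.0011 0 0; 0 -0.0181 0.0093 0 0; 0 -0.0112 0.0172 0 0; 0 -0.0011 0.0204 0 0"

```text
time: 6.52
eef_pos: [0.5629, -0.1413, 0.2793]
orientation: [[-1.0, 0.001, 0.002], [0.001, 1.0, -0.005], [-0.002, -0.005, -1.0]]
ft_force: [-4.4, -10.5, 1.9]
width: 0.0175
grip_force: 30.0
```

```bash
python3 st.py .5226 -.148
```

```text
[ 0.5629 -0.1413  0.2793] r 0.0408 ang 9.5 Frad -6.1 Ftan -9.7 Fz 1.9 [-1.85  0.94 -0.06] [ 0.27 -0.06  0.13 -0.01 -0.02  0.27]
```

carry_out:
  targets: "0 0.0026 0.0080 0 0; 0 0.0042 0.0072 0 0; 0 0.0056 0.0062 0 0; 0 0.0068 0.0049 0 0; 0 0.0076 0.0034 0 0"

```text
time: 7.15
eef_pos: [0.537, -0.1106, 0.2794]
orientation: [[-1.0, 0.001, 0.007], [0.001, 1.0, -0.003], [-0.007, -0.003, -1.0]]
ft_force: [9.7, -5.6, -4.4]
width: 0.0171
grip_force: 30.0
```

```bash
python3 st.py .5226 -.148
```

```text
[ 0.537  -0.1106  0.2794] r 0.0401 ang 68.9 Frad -1.7 Ftan -11.1 Fz -4.4 [-0.7  -1.42 -0.  ] [ 0.01 -0.1   0.19 -0.   -0.09  0.01]
```

carry_out:
  targets: "0 0.0082 0.0017 0 0; 0 0.0084 0 0 0; 0 0.0082 -0.0017 0 0; 0 0.0076 -0.0034 0 0; 0 0.0068 -0.0049 0 0"

```text
time: 7.78
eef_pos: [0.4974, -0.1173, 0.2793]
orientation: [[-1.0, 0.001, 0.005], [0.001, 1.0, 0.001], [-0.005, 0.001, -1.0]]
ft_force: [8.9, 5.9, -1.3]
width: 0.017
grip_force: 30.0
```

```bash
python3 st.py .5226 -.148
```

```text
[ 0.4974 -0.1173  0.2793] r 0.0397 ang 129.4 Frad -1.1 Ftan -10.6 Fz -1.3 [ 1.02 -1.37  0.02] [-0.11 -0.07  0.12 -0.   -0.06 -0.11]
```

carry_out:
  targets: "0 0.0056 -0.0062 0 0; 0 0.0042 -0.0072 0 0; 0 0.0026 -0.0080 0 0; 0 0.0009 -0.0083 0 0; 0 -0.0009 -0.0083 0 0"

```text
time: 8.4
eef_pos: [0.4838, -0.1547, 0.2792]
orientation: [[-1.0, 0.001, 0.0], [0.001, 1.0, 0.003], [-0.0, 0.003, -1.0]]
ft_force: [1.0, 10.4, 6.1]
width: 0.0174
grip_force: 30.0
```

```bash
python3 st.py .5226 -.148
```

```text
[ 0.4838 -0.1547  0.2792] r 0.0394 ang -170.3 Frad -2.8 Ftan -10.1 Fz 6.1 [ 1.76 -0.26  0.02] [-0.11  0.04 -0.08  0.    0.03 -0.11]
```

carry_out:
  targets: "0 -0.0026 -0.0080 0 0; 0 -0.0042 -0.0072 0 0; 0 -0.0056 -0.0062 0 0; 0 -0.0068 -0.0049 0 0; 0 -0.0076 -0.0034 0 0"

```text
time: 9.02
eef_pos: [0.5092, -0.1855, 0.2791]
orientation: [[-1.0, 0.0, -0.005], [0.0, 1.0, 0.001], [0.005, 0.001, -1.0]]
ft_force: [-10.1, 1.0, 10.9]
width: 0.0175
grip_force: 30.0
```

```bash
python3 st.py .5226 -.148
```

```text
[ 0.5092 -0.1855  0.2791] r 0.0398 ang -109.7 Frad 2.5 Ftan -9.8 Fz 10.9 [0.37 1.63 0.03] [ 0.01  0.1  -0.19  0.    0.08  0.01]
```

carry_out:
  targets: "0 -0.0082 -0.0017 0 0; 0 -0.0084 0 0 0; 0 -0.0082 0.0017 0 0; 0 -0.0076 0.0034 0 0; 0 -0.0068 0.0049 0 0"

```text
time: 9.65
eef_pos: [0.5491, -0.1789, 0.2793]
orientation: [[-1.0, 0.001, -0.002], [0.001, 1.0, -0.004], [0.002, -0.004, -1.0]]
ft_force: [-7.3, -7.2, 5.6]
width: 0.0171
grip_force: 30.0
```

```bash
python3 st.py .5226 -.148; python3 c.py 1032 12 3
```

```text
[ 0.5491 -0.1789  0.2793] r 0.0407 ang -49.4 Frad 0.7 Ftan -10.2 Fz 5.6 [-1.15  1.25 -0.01] [ 0.11  0.06 -0.11  0.    0.06  0.1 ]
0 -0.0056 0.0062 0 0; 0 -0.0042 0.0072 0 0; 0 -0.0026 0.0080 0 0;
```

carry_out:
  targets: "0 -0.0056 0.0062 0 0; 0 -0.0042 0.0072 0 0; 0 -0.0026 0.0080 0 0; 0 -0.0009 0.0083 0 0"

```text
time: 10.15
eef_pos: [0.5633, -0.1496, 0.2793]
orientation: [[-1.0, 0.001, 0.001], [0.001, 1.0, -0.005], [-0.001, -0.005, -1.0]]
ft_force: [-1.8, -9.6, 0.7]
width: 0.0174
grip_force: 30.0
```

```bash
python3 st.py .5226 -.148; python3 c.py 1080 12 15
```

```text
[ 0.5633 -0.1496  0.2793] r 0.0407 ang -2.3 Frad -1.4 Ftan -9.7 Fz 0.7 [-1.64  0.32 -0.02] [ 0.11 -0.02  0.03 -0.   -0.01  0.11]
0 0.0009 0.0083 0 0; 0 0.0026 0.0080 0 0; 0 0.0042 0.0072 0 0; 0 0.0056 0.0062 0 0; 0 0.0068 0.0049 0 0; 1140.0
0 0.0076 0.0034 0 0; 0 0.0082 0.0017 0 0; 0 0.0084 0.0000 0 0; 0 0.0082 -0.0017 0 0; 0 0.0076 -0.0034 0 0; 1200.0
0 0.0068 -0.0049 0 0; 0 0.0056 -0.0062 0 0; 0 0.0042 -0.0072 0 0; 0 0.0026 -0.0080 0 0; 0 0.0009 -0.0083 0 0; 1260.0
```

carry_out:
  targets: "0 0.0009 0.0083 0 0; 0 0.0026 0.0080 0 0; 0 0.0042 0.0072 0 0; 0 0.0056 0.0062 0 0"

```text
time: 10.65
eef_pos: [0.5511, -0.1196, 0.2794]
orientation: [[-1.0, 0.001, 0.006], [0.001, 1.0, -0.005], [-0.006, -0.005, -1.0]]
ft_force: [7.3, -9.9, -3.1]
width: 0.0173
grip_force: 30.0
```

```bash
python3 st.py .5226 -.148
```

```text
[ 0.5511 -0.1196  0.2794] r 0.0402 ang 44.9 Frad -1.8 Ftan -12.2 Fz -3.1 [-1.43 -0.99 -0.04] [ 0.05 -0.08  0.16 -0.   -0.08  0.05]
```

carry_out:
  targets: "0 0.0068 0.0049 0 0; 0 0.0076 0.0034 0 0"

```text
time: 10.9
eef_pos: [0.5373, -0.1108, 0.2795]
orientation: [[-1.0, 0.001, 0.009], [0.001, 1.0, -0.004], [-0.009, -0.004, -1.0]]
ft_force: [10.1, -4.9, -5.7]
width: 0.0174
grip_force: 30.0
```

```bash
python3 st.py .5226 -.148
```

```text
[ 0.5373 -0.1108  0.2795] r 0.0400 ang 68.4 Frad -0.8 Ftan -11.2 Fz -5.7 [-0.85 -1.8  -0.01] [ 0.01 -0.1   0.19 -0.   -0.09  0.01]
```

```bash
cat >> st.py <<'E'
w=o['wrist_torque']; g=np.array([-w[1],w[0]])/.159; print('from torque Frad %.1f Ftan %.1f'%(g@u,g@t))
E
```

carry_out:
  targets: "0 0.0082 0.0017 0 0; 0 0.0084 0 0 0"

```text
time: 11.15
eef_pos: [0.521, -0.1082, 0.2795]
orientation: [[-1.0, 0.001, 0.009], [0.001, 1.0, -0.002], [-0.009, -0.002, -1.0]]
ft_force: [13.3, 1.6, -6.8]
width: 0.0173
grip_force: 30.0
```

```bash
python3 st.py .5226 -.148
```

```text
[ 0.521  -0.1082  0.2795] r 0.0399 ang 92.3 Frad 1.1 Ftan -13.3 Fz -6.8 [ 0.24 -2.23 -0.02] [-0.04 -0.1   0.19 -0.   -0.08 -0.04]
from torque Frad 1.0 Ftan -14.1
```

carry_out:
  targets: "0 0.0082 -0.0017 0 0"

```text
time: 11.28
eef_pos: [0.5128, -0.1094, 0.2795]
orientation: [[-1.0, 0.001, 0.009], [0.001, 1.0, -0.001], [-0.009, -0.001, -1.0]]
ft_force: [14.2, 3.8, -4.7]
width: 0.0171
grip_force: 30.0
```

```bash
python3 st.py .5226 -.148
```

```text
[ 0.5128 -0.1094  0.2795] r 0.0398 ang 104.2 Frad 0.1 Ftan -14.7 Fz -4.7 [ 0.75 -2.25 -0.02] [-0.07 -0.09  0.17 -0.   -0.08 -0.07]
from torque Frad 1.1 Ftan -14.9
```

carry_out:
  targets: "0 0 0 0 0; 0 0 0 0 0; 40 0 0 0 0; 40 0 0 0 0; 40 0 0 0 0"

```text
time: 11.9
eef_pos: [0.5105, -0.1096, 0.2786]
orientation: [[-1.0, 0.001, -0.001], [0.001, 1.0, 0.0], [0.001, 0.0, -1.0]]
ft_force: [-0.5, -1.0, -0.6]
width: 0.036
grip_force: 0.0
```

carry_out:
  targets: "40 0 0 -0.03 0; 40 0 0 -0.05 0; 40 0 0 -0.02 0; 40 0 0 0 0"

```text
time: 12.4
eef_pos: [0.5108, -0.1097, 0.3801]
orientation: [[-1.0, 0.001, 0.003], [0.001, 1.0, -0.001], [-0.003, -0.001, -1.0]]
ft_force: [-0.4, -0.5, -0.3]
width: 0.0363
grip_force: 0.0
```

```bash
python3 - <<'E'
from h import *
s=snap('wrist'); cv2.imwrite('pics/w2.png',s['pixels'][:,:,::-1]); np.savez('w2.npz',**s); W=pts(s); o=manip.get_obs(); print(o['eef_pos'])
hsv=cv2.cvtColor(s['pixels'],cv2.COLOR_RGB2HSV)
t=snap('top')
b=snap('scene')
for n,s in (('w',s),('t',t),('s',b)):
    W=pts(s); hsv=cv2.cvtColor(s['pixels'],cv2.COLOR_RGB2HSV)
    for nm,lo,hi,y0,y1,x0,x1 in (('handle',.1,.14,-.2,-.05,.45,.6),('knob',.064,.096,.08,.2,.35,.5)):
        m=(hsv[...,2]<60)&(W[...,2]>lo)&(W[...,2]<hi)&(W[...,1]>y0)&(W[...,1]<y1)&(W[...,0]>x0)&(W[...,0]<x1)
        P=W[m]
        if len(P): print(n,nm,len(P),((P.min(0)+P.max(0))/2).round(4),(P.max(0)-P.min(0)).round(4))
E
```

```text
[ 0.51049755 -0.10958205  0.37858886]
w handle 437 [ 0.5137 -0.1098  0.1187] [0.0158 0.0166 0.0374]
w knob 246 [0.4206 0.1676 0.072 ] [0.013  0.0061 0.0159]
t knob 26 [0.4193 0.1695 0.079 ] [0.0069 0.0108 0.0295]
s handle 94 [ 0.5128 -0.1122  0.1171] [0.0166 0.0162 0.0336]
s knob 52 [0.4198 0.1701 0.0775] [0.0135 0.0118 0.0268]
```

View pics/w2.png

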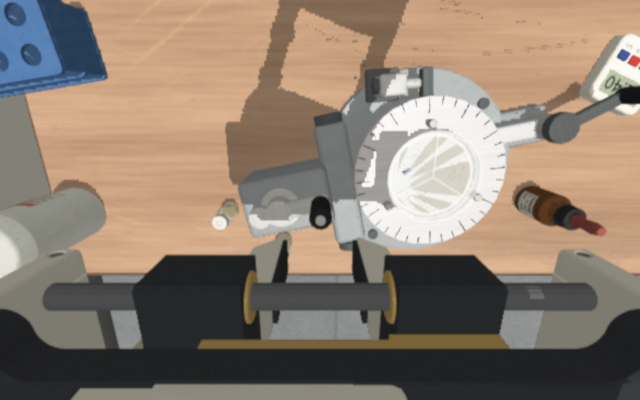

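The handle is at (320,210) with its arm toward the stage, the lug meets the plunger near (425,82), and the clamp knob is at (630,95). The vials and the dropper are still standing.

carry_out:
  targets: "40 0.018 0.0556 0 0; 40 0.018 0.0556 0 0; 40 0.018 0.0556 0 0; 40 0.018 0.0556 0 0; 40 0.018 0.0556 0 0"

```text
time: 13.18
eef_pos: [0.4199, 0.17, 0.3775]
orientation: [[-1.0, 0.001, -0.002], [0.001, 1.0, -0.0], [0.002, -0.0, -1.0]]
ft_force: [1.0, -0.4, 0.2]
width: 0.0367
grip_force: 0.0
```

carry_out:
  targets: "40 0 0 0.03 0; 40 0 0 0 0"

```text
time: 13.42
eef_pos: [0.4199, 0.1689, 0.3463]
orientation: [[-1.0, -0.001, -0.006], [-0.001, 1.0, -0.001], [0.006, -0.001, -1.0]]
ft_force: [-0.2, 0.0, 0.1]
width: 0.0367
grip_force: 0.0
```

```bash
python3 - <<'E'
from h import *
s=snap('wrist'); cv2.imwrite('pics/w3.png',s['pixels'][:,:,::-1]); o=manip.get_obs(); print(o['eef_pos'],o['qpos'])
W=pts(s); hsv=cv2.cvtColor(s['pixels'],cv2.COLOR_RGB2HSV)
m=(hsv[...,2]<60)&(W[...,2]>.084)&(W[...,2]<.096)&(W[...,1]>.1)&(W[...,1]<.22)&(W[...,0]<.5)
P=W[m]; print(len(P),((P.min(0)+P.max(0))/2).round(4),np.ptp(P,axis=0).round(4))
E
```

```text
[0.42064605 0.16845239 0.34759493] [ 2.11496612e-01  2.72583255e-01  1.79801343e+00 -3.68859152e-05
  1.07474777e+00 -1.35881514e+00]
257 [0.4197 0.1736 0.0894] [0.0134 0.0139 0.0103]
```

View pics/w3.png

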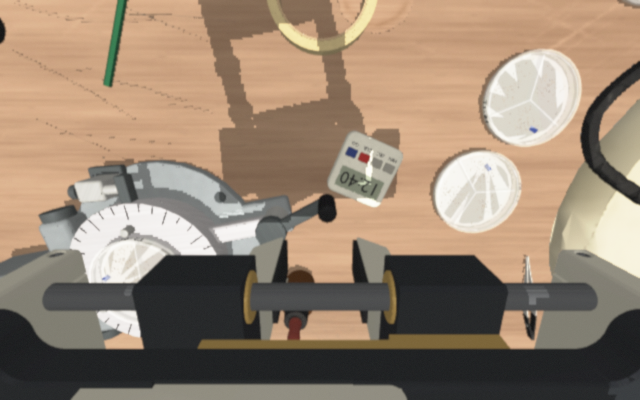

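The knob top is at (328,205), just left of the finger axis. The dropper is at (298,290), well behind the fingers.

carry_out:
  targets: "40 0 0.004 0.04 0; 40 0 0 0.04 0; 40 0 0 0.023 0; 40 0 0 0 0"

```text
time: 13.98
eef_pos: [0.4212, 0.1716, 0.245]
orientation: [[-1.0, 0.003, -0.003], [0.003, 1.0, -0.001], [0.003, -0.001, -1.0]]
ft_force: [-0.6, -0.0, 0.4]
width: 0.0368
grip_force: 0.0
```

carry_out:
  targets: "0 0 0 0 0; 0 0 0 0 0; 0 0 0 0 0"

```text
time: 14.35
eef_pos: [0.4209, 0.1734, 0.2468]
orientation: [[-1.0, 0.002, 0.001], [0.002, 1.0, 0.003], [-0.001, 0.003, -1.0]]
ft_force: [-3.0, 9.5, 4.6]
width: 0.0149
grip_force: 30.0
```

```bash
python3 - <<'E'
from h import *
from scipy.spatial.transform import Rotation as Ro
o=manip.get_obs(); p=o['eef_pos'][:2]; print(o['eef_pos'],o['ft_force'],o['qpos'])
pv=np.array([.4494,.1196]); d=p-pv; d*=.06/np.hypot(*d); print('ang',np.degrees(np.arctan2(d[1],d[0])))
a=np.radians(10); R=np.array([[np.cos(a),-np.sin(a)],[np.sin(a),np.cos(a)]]); w=R@d-d; print('tool step',-w[0],w[1])
E
```

```text
[0.42085214 0.17341193 0.24683443] [-3.03921017  9.48639165  4.55075004] [ 0.22134821  0.42352819  1.91653577  0.00383273  0.79973507 -1.35004929]
ang 117.94647063803751
tool step 0.008776712685628078 -0.005688013075410177
```

carry_out:
  targets: "0 0.0088 -0.0037 0 -0.1745; 0 0.0088 -0.0057 0 -0.1745; 0 0.0088 -0.0057 0 -0.1745; 0 0.0088 -0.0057 0 -0.1745"

```text
time: 14.85
eef_pos: [0.394, 0.1438, 0.2469]
orientation: [[-0.763, -0.646, 0.004], [-0.646, 0.763, 0.001], [-0.004, -0.002, -1.0]]
ft_force: [4.2, -1.5, -1.2]
width: 0.0153
grip_force: 30.0
```

```bash
python3 st.py .4497 .1212
```

```text
[0.394  0.1438 0.2469] r 0.0601 ang 157.9 Frad -4.4 Ftan -0.2 Fz -1.2 [-0.06 -0.56 -0.1 ] [-0.16 -0.09  0.15 -0.01 -0.08 -1.55]
from torque Frad -3.4 Ftan -1.0
```

Going well; the lever has about 20° left. I'll continue to the end stop.

carry_out:
  targets: "0 0.0088 -0.0057 0 -0.1745; 0 0.007 -0.0045 0 -0.14"

```text
time: 15.1
eef_pos: [0.39, 0.1255, 0.2468]
orientation: [[-0.527, -0.85, 0.004], [-0.85, 0.527, 0.001], [-0.003, -0.003, -1.0]]
ft_force: [3.5, 0.7, -0.7]
width: 0.0147
grip_force: 30.0
```

```bash
python3 st.py .4497 .1212
```

```text
[0.39   0.1255 0.2468] r 0.0598 ang 175.9 Frad -3.4 Ftan -1.0 Fz -0.7 [ 0.21 -0.32 -0.11] [-0.16 -0.04  0.07 -0.   -0.04 -1.26]
from torque Frad -1.9 Ftan -1.5
```

carry_out:
  targets: "0 0.0026 -0.0016 0 0; 0 0.0026 -0.0016 0 0; 0 0 0 0 0"

```text
time: 15.48
eef_pos: [0.3899, 0.1221, 0.2468]
orientation: [[-0.536, -0.844, 0.004], [-0.844, 0.536, 0.007], [-0.008, 0.0, -1.0]]
ft_force: [1.1, 26.6, 1.3]
width: 0.0152
grip_force: 30.0
```

```bash
python3 st.py .4497 .1212
```

```text
[0.3899 0.1221 0.2468] r 0.0599 ang 179.2 Frad -0.8 Ftan -26.7 Fz 1.3 [4.41 0.01 0.01] [ 0.    0.   -0.   -0.01  0.    0.  ]
from torque Frad 0.5 Ftan -27.8
```

carry_out:
  targets: "0 -0.0023 0.0014 0 0; 0 0 0 0 0"

```text
time: 15.72
eef_pos: [0.3899, 0.1234, 0.2468]
orientation: [[-0.533, -0.846, 0.004], [-0.846, 0.533, 0.002], [-0.004, -0.002, -1.0]]
ft_force: [1.8, 9.3, 2.9]
width: 0.0152
grip_force: 30.0
```

carry_out:
  targets: "40 0 0 0 0; 40 0 0 0 0; 40 0 0 0 0; 40 0 0 0 0"

```text
time: 16.23
eef_pos: [0.3892, 0.1222, 0.2457]
orientation: [[-0.531, -0.847, -0.0], [-0.847, 0.531, -0.0], [0.0, 0.0, -1.0]]
ft_force: [0.2, 1.1, 0.1]
width: 0.0366
grip_force: 0.0
```

carry_out:
  targets: "40 0 0 -0.03 0; 40 0 0 -0.05 0; 40 0 0 -0.05 0; 40 0 0 0 0"

```text
time: 16.73
eef_pos: [0.3899, 0.1223, 0.3789]
orientation: [[-0.531, -0.848, 0.008], [-0.848, 0.531, 0.001], [-0.005, -0.006, -1.0]]
ft_force: [0.4, 0.3, -0.4]
width: 0.0367
grip_force: 0.0
```

```bash
python3 - <<'E'
from h import *
s=snap('scene'); print(manip.get_obs()['eef_pos'])
cv2.imwrite('pics/s2.png',cv2.resize(s['pixels'][160:300,210:410,::-1],None,fx=4,fy=4,interpolation=3))
W=pts(s); hsv=cv2.cvtColor(s['pixels'],cv2.COLOR_RGB2HSV)
for nm,lo,hi,y0,y1,x0,x1 in (('handle',.1,.14,-.2,-.05,.45,.6),('knob',.064,.094,.08,.2,.35,.43)):
    P=W[(hsv[...,2]<60)&(W[...,2]>lo)&(W[...,2]<hi)&(W[...,1]>y0)&(W[...,1]<y1)&(W[...,0]>x0)&(W[...,0]<x1)]
    if len(P): print(nm,len(P),((P.min(0)+P.max(0))/2).round(4))
E
```

```text
[0.3892985  0.12221319 0.37684881]
handle 90 [ 0.5129 -0.1128  0.1176]
knob 60 [0.389  0.1198 0.0778]
```

View pics/s2.png

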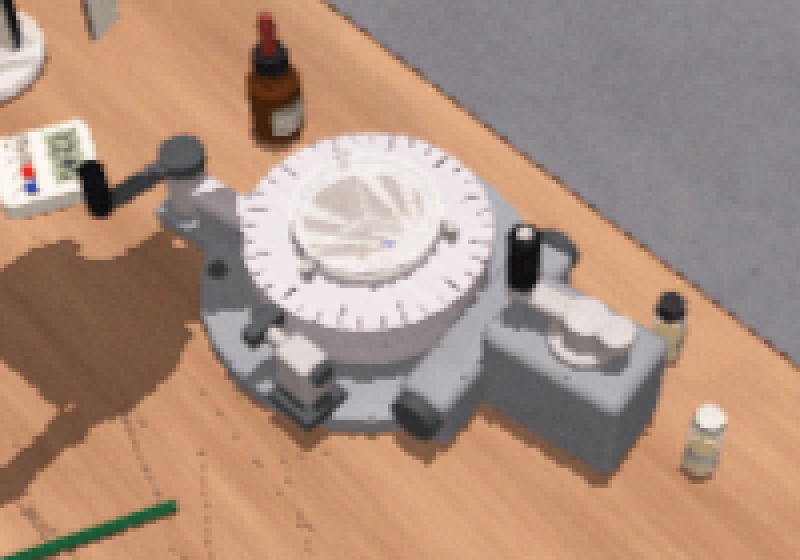

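The clamp knob is home at (95,188), the lug is on the plunger at (268,330), and the crank is where I left it. The vials at (670,325) and (705,440) and the dropper at (270,90) are still standing.

```bash
python3 -c "
from plant import ticket
print(ticket.finish_job())"
```

```text
the job is handed in; nothing more can be done
None
```

The job is handed in: I turned the crank about 3 turns until the stop pushed back about 4.5 N above running, let go, swung the clamp lever firmly against its end stop, and left the vials and dropper bottle standing.

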